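# Set a crab box on its drain tray and post the shelter pipe through the flap

### The job

Set the empty blue crab box on the free drain tray, flap over the outlet spigot, lowering it gently until all four corner lugs have dropped into the tray's sockets and it sits flush. Then post the orange shelter pipe through the sprung flap in the sloping front so that it ends up wholly inside the box and the flap has closed behind it. Leave the other things on the bench where they are.

Things in the scene. Friction and masses are not known exactly. Their poses are not given: they have to be found in the camera images.
- box_center (a point): Centre of the loose, closed blue crab box, half-way up: 200 mm long (its x, from flap end to plain back), 160 wide (y), 156 high (z up), 0.38-0.58 kg, grey perforated roof. Floor underside 78 mm below. Four round lugs under it at x +-82, y +-62 mm: 14 mm thick, 12 mm long, tapered to 9 mm at the tip. Roof's front edge at x -37 mm; the front slopes down from there, 38 deg from level.
- box_handle (a point): Middle of the dark blue strap handle on the roof: a bar along the box's y, 14 mm thick (along the box's x), 18 high, 116 long, centred 33 mm above the roof, 8 mm behind the box's middle (near its centre of mass). 24 mm free under the bar; a post near each end (y +-52 mm). Take it from above across the 14 mm. Axes as the box.
- flap_center (a point): Centre of the flap opening on the outside of the box's sloping front, 68 mm in front of and 53 mm above box_center. Axes as the box (not tilted). Opening 68 mm wide (y), 54 mm along the slope, wall 4 mm thick. The way in, square to the slope, is (0.616, 0, -0.788) in the box's axes: toward its back and down, 38 deg from straight down; about 160 mm along it to the box's floor.
- flap (a joint): Angle (rad) of the light grey perforated flap: 0 shut, hinged at the opening's upper edge, swings inward to 1.45. A light spring (0.005 N m shut, 0.016 N m fully open) shuts it. It rubs on the pipe and can hold it half-way, so the pipe may need pushing on until its rear end is about 20 mm inside the opening, where it drops in.
- tray_seat (a point): Centre of the rim plane of the drain tray: blue, open, 200 x 160 mm, 45 mm high, fixed to the bench. x runs from the outlet spigot (light grey stub, 34 mm, at the front end) to the back, z up. Corner sockets at x +-82, y +-62 mm: 17 mm square, 15 deep, chamfered, open at the rim. When seated the box's floor rests on the rim: box_center 78 mm straight above this point, axes parallel.
- pipe_center (a point): Centre of the orange plastic shelter pipe, 44 mm outer diameter, 37 mm bore, 80 mm long, 0.045 to 0.085 kg; z along the pipe. It starts standing on end on the bench.
- pellet_jar: Bystander: amber jar with white cap, 54 mm diameter, 75 mm high, between the box and the tray; origin under its centre.
- torch: Bystander: black hand torch lying, 120 mm long, 37 mm thick; origin under its middle.
- reagent_bottle: Bystander: white bottle with green cap, 48 mm diameter, 120 mm high; origin under its centre.
- scrub_brush: Bystander: wooden scrubbing brush lying on its bristles, 100 mm long, 45 mm wide, 40 mm high; origin under its middle.
- feed_cup: Bystander: red cup, 80 mm diameter, 80 mm high; origin under its centre.
- spare_lid: Bystander: grey perforated lid plate lying flat, 150 x 75 mm, 4 mm thick with a knob 16 mm high in all; origin under its centre.
- sample_bowl: Bystander: white bowl, 110 mm diameter, 45 mm high; origin under its centre.

How it is judged:
By the outcome, as a careful person would: the job done as asked, in the order asked, and still so for the second after the job is handed in, with the robot touching nothing.
It also fails if it takes over 67 s, if anything falls off the work surface, if the arm or the gripper's body presses on something with over 40 N, if the wrist force passes 120 N, or if a joint passes its speed limit or range.

### The arm

A 6-joint arm with a two-finger parallel gripper is mounted at the origin on the work surface. World frame = base frame: x ahead of the robot, y to its left, z up, the work surface at z = 0. Lengths are in m, angles in rad, forces in N, time in s.
With the tool pointing down it reaches from about 0.375 to 0.9 m from the base axis. Payload 3.1 kg.
Tool frame: the origin (TCP) lies between the finger pads; the fingertips stand 17 mm ahead of it and the grasp point (between the pads) lies 2 mm behind it; z points along the fingers, y is the line along which they close (so a half turn about z gives the same grasp; the last joint's range is limited). The gripper opens to 85 mm and grips with 20 to 120 N. Pads are 22 mm wide; open, the fingers measure 114 mm over their backs; the gripper's body (76 mm by 85 mm) begins 54 mm behind the grasp point. The pads swing forward as they close: fully open they stand 13 mm farther back than shut.
Start: joints at [1.157, 0.527, 1.433, -0, 1.181, -0.178], TCP at [0.145, 0.608, 0.248] pointing down, gripper open.
Joint ranges: [-3.08, 3.08], [-0.75, 2.2], [0.22, 2.44], [-1.43, 4.57], [0, 2.65], [-2.85, 2.85]. Speed limits (rad/s): [2.79, 2.79, 3.14, 3.14, 3.14, 3.14].

### API

Orientations are given as a unit quaternion [x, y, z, w].
In Python, from station import sense, vision, order gives the robot as it stands.
- The arm moves only by the shell command python3 -m crank 'ROWS' [OPENING] [FORCE]. ROWS is JSON, a list of rows, each an object with "dp": the shift along the world's x, y, z in units of 30 mm (1.0 is 30 mm), a list of three; "angular": the turn, a rotation vector about the world's x, y, z in degrees, a list of three. In form: [{"dp": [dx, dy, dz], "angular": [ax, ay, az]}, ...]. A call has 1 to 20 rows; each row shifts and turns the commanded pose from where the row before left it; what a row does not reach is not made up. A row lasts 1/10 s, in which the tool goes at most 50 mm and 8.59 degrees, less where a joint would pass 70% of its speed; a pose out of reach is approached as far as the arm can. A call is refused whole if a number of a shift passes 1 or a number of a turn 8.59, either way. A call with a gripper value outside its range is refused whole. OPENING is the closure, from 0 (fully open) to 1 (shut), set as the call begins (- or left out, the last holds). The fingers move at their own pace and stop on an object; FORCE is the grip in N (left out, the last holds). Time passes only in rows, so rows that do not move let the fingers close. It gives the time, the measured TCP pose, the force, the opening and the grip force at its end, in the units of the state.
- sense(): the state, without advancing time (a new reading comes with each control period).
- vision.snapshot(name): name is "scene" or "top" or "wrist"; returns a dict with "image" (400x640x3 uint8, blue, green, red), "range_z" (400x640 float32, m along the optical axis (not along the pixel's ray), 0 where there is no reading), "mtx" (3x3 intrinsics, pixels), "pose" (4x4, takes a point from camera to world coordinates); the wrist camera has in their place "mount" (4x4, takes a point from camera to tool coordinates, whose origin is the TCP and whose axes are the flange's). Camera axes: x right, y down, z forward; pixel columns grow to the right and rows downward; lengths in m; the calibration is good to about 2 mm. A picture is of the moment at which its call begins: read the wrist's pose just before it.
- order.sign_off(): hands the job in; it is judged then, once.
The state is a dict: "t": time; "q": joint angles; "qd": joint speeds; "tau": joint torques, N m; "tcp_pos": TCP position; "tool_rot": TCP orientation; "force": force on the tool from outside, world axes, zero at the start; "ft_torque": the same for the moment, N m; "finger_gap": opening from 0.0 (shut) to 1.0 (fully open); "gripper_force": force on a finger pad.
Only numpy, scipy, OpenCV 4.12 (cv2) and the standard library are available. Lean on these libraries where they do the work, as an engineer would, in place of code of your own. Each camera call takes 0.05 s, during which the arm holds its last target. There are 200 camera calls.

## Working session

There is one attempt and no reset: what is moved stays moved. The work goes in short steps, Python scripts to look and compute and a shell command to move; the robot and the scene stay as the last step left them, time stands still between calls to the robot, and variables do not carry over. Pictures are saved under pics/ and viewed, at most 10 in all, crops included, and the job is handed in when it is done.

```bash
ls; mkdir -p pics; python3 - <<'E'
from station import sense, vision
import cv2,numpy as np
print(sense())
for n in("top","scene"):
    s=vision.snapshot(n); cv2.imwrite(f"pics/{n}0.png",s["image"]); np.savez(f"{n}0.npz",**s)
    print(n,s["mtx"].tolist(),np.round(s["pose"],4).tolist())
E
```

```text
pics
{'t': 0.0, 'q': array([ 1.15753164e+00,  5.28483775e-01,  1.43387739e+00,  9.42214848e-07,
        1.18138315e+00, -1.78491971e-01]), 'qd': array([ 2.87420838e-04,  2.43188510e-04, -1.99287879e-03,  5.44481552e-05,
       -7.92343420e-04,  9.26742995e-04]), 'tau': array([-2.10944498e-03, -4.42353380e+01, -1.78027958e+01, -4.32078896e-04,
        8.69484240e-03,  7.65622339e-07]), 'tcp_pos': array([0.1450846 , 0.60724612, 0.24733067]), 'tool_rot': array([ 1.17117065e-01,  9.93117534e-01, -1.02895839e-03, -3.14108606e-04]), 'force': array([-0.5400786 , -0.07199503, -0.22074443]), 'ft_torque': array([-0.00090775,  0.00294373,  0.0491113 ]), 'gripper_force': 0.0, 'finger_gap': 1.0019824305405565}
top [[455.47874948134137, 0.0, 325.7547157660731], [0.0, 455.47874948134137, 201.02499674809766], [0.0, 0.0, 1.0]] [[-0.0079, -0.9861, 0.1659, 0.271], [-0.9999, 0.0102, 0.0126, -0.0023], [-0.0141, -0.1658, -0.9861, 1.5518], [0.0, 0.0, 0.0, 1.0]]
scene [[468.66487625800227, 0.0, 317.1180843879424], [0.0, 468.66487625800227, 201.05189765971068], [0.0, 0.0, 1.0]] [[-0.8682, 0.3785, -0.321, 0.9582], [0.4962, 0.6528, -0.5724, 0.742], [-0.0071, -0.6562, -0.7545, 1.1156], [0.0, 0.0, 0.0, 1.0]]
```

View pics/top0.png

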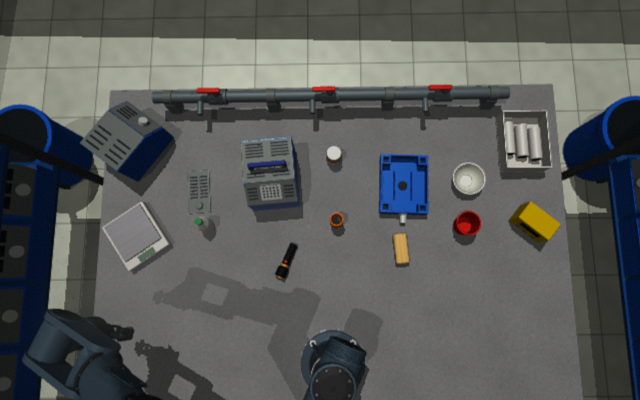

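View pics/scene0.png

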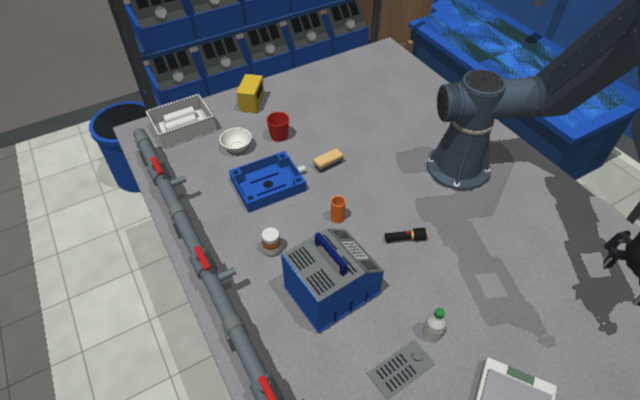

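The top view shows the box at about (270,172), with its handle at (267,167) and flap at (271,191). The tray is at (404,184) with its spigot at (402,218). The pipe is at (337,220) and the jar at (334,153). The box flap and the spigot both face the robot. In the scene view the handle is at (331,253), the pipe at (338,208) and the tray at (267,181). Next I measure these.

```bash
cat > h.py <<'E'
import numpy as np,cv2
def cloud(s):
    K=s["mtx"];z=s["range_z"];v,u=np.indices(z.shape)
    P=np.stack([(u-K[0,2])/K[0,0]*z,(v-K[1,2])/K[1,1]*z,z],-1)
    T=s["pose"];W=P@T[:3,:3].T+T[:3,3];W[z==0]=np.nan;return W
def plane(s,uv,h):
    K=s["mtx"];T=s["pose"];uv=np.atleast_2d(uv).astype(float)
    d=np.c_[(uv[:,0]-K[0,2])/K[0,0],(uv[:,1]-K[1,2])/K[1,1],np.ones(len(uv))]@T[:3,:3].T
    return (T[:3,3]+d*((h-T[2,3])/d[:,2:]))[:,:2]
def rect(p):
    (c,wh,a)=cv2.minAreaRect((p*1000).astype(np.float32)); return np.round(c,1),np.round(wh,1),round(a,2)
E
python3 - <<'E'
from h import *
for n in("top","scene"):
    s=dict(np.load(n+"0.npz"));W=cloud(s);hsv=cv2.cvtColor(s["image"],cv2.COLOR_BGR2HSV)
    H,S,V=[hsv[...,i].astype(int) for i in range(3)]
    x,y,z=W[...,0],W[...,1],W[...,2]
    print(n)
    def rep(k,m,h):
        m=m.astype(np.uint8);nn,l,st,c=cv2.connectedComponentsWithStats(m);
        i=1+np.argmax(st[1:,4]);m=l==i;v,u=np.nonzero(m)
        print(k,m.sum(),"zmed",np.nanmedian(z[m]).round(4),"rayrect",rect(plane(s,np.c_[u,v],h)),"cloud mean",np.nanmean(W[m],0).round(4))
    rep("handle",(z>.196)&(z<.215)&(y>.05)&(y<.35)&(x>.4)&(x<.75),.210)
    rep("roof",(abs(z-.168)<.01)&(y>.05)&(y<.35)&(x>.4)&(x<.75),.168)
    rep("tray",(H>100)&(H<130)&(S>150)&(abs(z-.045)<.008)&(y<0)&(y>-.45)&(x>.3)&(x<.75),.045)
    rep("pipe",(H>3)&(H<16)&(S>150)&(z>.07)&(abs(y)<.15),.08)
    rep("jar",(z>.065)&(z<.09)&(S<60)&(abs(y)<.12)&(x>.5)&(x<.75),.075)
    rep("spig",(S<80)&(V>130)&(z>.01)&(z<.06)&(abs(y+.25)<.12)&(x>.37)&(x<.6),.03)
E
```

```text
top
handle 201 zmed 0.2088 rayrect (array([611.2, 195.5]), array([ 16.7, 115.6]), 4.68) cloud mean [0.6118 0.1968 0.2079]
roof 2146 zmed 0.1672 rayrect (array([627.2, 197.7]), array([156. , 160.4]), 4.68) cloud mean [0.6306 0.1974 0.1671]
tray 519 zmed 0.0441 rayrect (array([ 582. , -244.9]), array([158.9, 200.5]), 87.44) cloud mean [ 0.5843 -0.2466  0.044 ]
pipe 48 zmed 0.0775 rayrect (array([457.3, -16.4]), array([39.1, 42.6]), 89.43) cloud mean [ 0.4584 -0.0164  0.0779]
jar 158 zmed 0.0741 rayrect (array([680.5, -10.7]), array([43.5, 44.9]), 89.31) cloud mean [ 0.6817 -0.0103  0.074 ]
spig 37 zmed 0.0258 rayrect (array([ 464.8, -241.9]), array([13.4, 23.9]), 87.98) cloud mean [ 0.4656 -0.2422  0.0268]
scene
handle 318 zmed 0.2075 rayrect (array([621.9, 204.1]), array([ 18.5, 120.7]), 4.79) cloud mean [0.6202 0.203  0.2065]
roof 3119 zmed 0.1667 rayrect (array([639. , 203.3]), array([149.6, 163.5]), 4.47) cloud mean [0.645  0.208  0.1666]
tray 542 zmed 0.0421 rayrect (array([ 589.6, -237.8]), array([170.3, 200. ]), 87.46) cloud mean [ 0.5944 -0.2372  0.0421]
pipe 75 zmed 0.0764 rayrect (array([468.7,  -9.4]), array([50.3, 38. ]), 58.1) cloud mean [ 0.4665 -0.0121  0.0762]
jar 210 zmed 0.073 rayrect (array([688.9,  -3.9]), array([48.1, 50.5]), 10.88) cloud mean [ 0.689  -0.0056  0.0728]
spig 35 zmed 0.0233 rayrect (array([ 469.3, -229.8]), array([23.8, 21. ]), 5.73) cloud mean [ 0.4677 -0.2357  0.0241]
```

```bash
python3 -m crank '[{"dp":[0.86,-0.76,0.22],"angular":[0,0,-4]},{"dp":[0.86,-0.76,0.22],"angular":[0,0,-4]},{"dp":[0.86,-0.76,0.22],"angular":[0,0,-4]},{"dp":[0.86,-0.76,0.22],"angular":[0,0,-4]},{"dp":[0.86,-0.76,0.22],"angular":[0,0,-4]},{"dp":[0.86,-0.76,0.22],"angular":[0,0,-4]},{"dp":[0.86,-0.76,0.22],"angular":[0,0,-4]},{"dp":[0.86,-0.76,0.22],"angular":[0,0,-4]},{"dp":[0.86,-0.76,0.22],"angular":[0,0,-4]},{"dp":[0.86,-0.76,0.22],"angular":[0,0,-4]},{"dp":[0.86,-0.76,0.22],"angular":[0,0,-4]},{"dp":[0.86,-0.76,0.22],"angular":[0,0,-4]},{"dp":[0.86,-0.76,0.22],"angular":[0,0,-4]},{"dp":[0.86,-0.76,0.22],"angular":[0,0,-4]},{"dp":[0.86,-0.76,0.22],"angular":[0,0,-4]},{"dp":[0.86,-0.76,0.22],"angular":[0,0,-4]},{"dp":[0.86,-0.76,0.22],"angular":[0,0,-4]},{"dp":[0.86,-0.76,0.22],"angular":[0,0,-4]},{"dp":[0,0,0],"angular":[0,0,0]},{"dp":[0,0,0],"angular":[0,0,0]}]' 0
cat >> h.py <<'E'
from scipy.spatial.transform import Rotation as R
def wrist():
    from station import sense,vision
    st=sense();s=vision.snapshot("wrist");T=np.eye(4)
    T[:3,:3]=R.from_quat(st["tool_rot"]).as_matrix();T[:3,3]=st["tcp_pos"];s["pose"]=T@s["mount"]
    return st,s
E
python3 - <<'E'
from h import *
st,s=wrist();print(st["tcp_pos"],R.from_quat(st["tool_rot"]).as_matrix().round(4),s["mount"].round(4),s["mtx"][0])
cv2.imwrite("pics/w1.png",s["image"]);W=cloud(s);z=W[...,2];np.savez("w1.npz",**s)
for k,a,b,h in(("handle",.196,.216,.21),("roof",.16,.175,.168)):
    m=(z>a)&(z<b);v,u=np.nonzero(m);print(k,m.sum(),np.nanmedian(z[m]),rect(plane(s,np.c_[u,v],h)),rect(W[m][:,:2]))
E
```

```text
t: 2.1
tcp_pos: [0.6097, 0.1969, 0.3663]
tool_rot: [0.679, 0.734, -0.001, -0.001]
force: [0.7, -0.6, 0.0]
finger_gap: 0.998
gripper_force: 0.0
[0.60972331 0.19685021 0.36625065] [[-7.830e-02  9.969e-01 -1.900e-03]
 [ 9.969e-01  7.830e-02  3.000e-04]
 [ 4.000e-04 -1.900e-03 -1.000e+00]] [[-1.000e-04 -9.652e-01 -2.616e-01  6.640e-02]
 [ 1.000e+00 -5.000e-04  1.300e-03  3.000e-04]
 [-1.400e-03 -2.616e-01  9.652e-01 -1.262e-01]
 [ 0.000e+00  0.000e+00  0.000e+00  1.000e+00]] [341.88000214   0.         315.29082018]
handle 2157 0.21013658403939983 (array([619.1, 197.6]), array([ 13.4, 114.6]), 4.6) (array([619.2, 197.3]), array([ 13.5, 115.2]), 4.6)
roof 22498 0.16850455958460914 (array([636.7, 198.7]), array([148.9, 159.9]), 4.62) (array([636.2, 198.3]), array([150.2, 160.6]), 4.68)
```

```bash
python3 -m crank '[{"dp":[0.31,0.02,-0.5],"angular":[0,0,0]},{"dp":[0,0,-0.9],"angular":[0,0,0]},{"dp":[0,0,-0.9],"angular":[0,0,0]},{"dp":[0,0,-0.9],"angular":[0,0,0]},{"dp":[0,0,-0.9],"angular":[0,0,0]},{"dp":[0,0,-0.9],"angular":[0,0,0]},{"dp":[0,0,-0.5],"angular":[0,0,0]},{"dp":[0,0,0],"angular":[0,0,0]},{"dp":[0,0,0],"angular":[0,0,0]}]' 0 && python3 -m crank '[{"dp":[0,0,0],"angular":[0,0,0]},{"dp":[0,0,0],"angular":[0,0,0]},{"dp":[0,0,0],"angular":[0,0,0]},{"dp":[0,0,0],"angular":[0,0,0]},{"dp":[0,0,0],"angular":[0,0,0]},{"dp":[0,0,0],"angular":[0,0,0]},{"dp":[0,0,0],"angular":[0,0,0]},{"dp":[0,0,0],"angular":[0,0,0]}]' 1 80
```

```text
t: 3.05
tcp_pos: [0.6186, 0.1988, 0.2014]
tool_rot: [0.678, 0.735, -0.0, -0.0]
force: [0.9, 0.1, 0.2]
finger_gap: 0.998
gripper_force: 0.0
t: 3.85
tcp_pos: [0.6186, 0.198, 0.2026]
tool_rot: [0.678, 0.735, -0.0, -0.0]
force: [-2.8, -0.1, 6.4]
finger_gap: 0.143
gripper_force: 79.3
```

I grip before knowing the tray precisely. The wrist camera's view will be blocked by the box once I'm carrying it, so I release and look at the tray first.

```bash
python3 -m crank '[{"dp":[0,0,0],"angular":[0,0,0]},{"dp":[0,0,0],"angular":[0,0,0]},{"dp":[0,0,0],"angular":[0,0,0]},{"dp":[0,0,0],"angular":[0,0,0]},{"dp":[0,0,0],"angular":[0,0,0]},{"dp":[0,0,0.5],"angular":[0,0,0]},{"dp":[0,0,1],"angular":[0,0,0]},{"dp":[0,0,1],"angular":[0,0,0]},{"dp":[0,0,1],"angular":[0,0,0]},{"dp":[0,0,1],"angular":[0,0,0]},{"dp":[0,0,1],"angular":[0,0,0]}]' 0 && python3 -m crank '[{"dp":[-0.16,-1,0],"angular":[0,0,0]},{"dp":[-0.16,-1,0],"angular":[0,0,0]},{"dp":[-0.16,-1,0],"angular":[0,0,0]},{"dp":[-0.16,-1,0],"angular":[0,0,0]},{"dp":[-0.16,-1,0],"angular":[0,0,0]},{"dp":[-0.16,-1,0],"angular":[0,0,0]},{"dp":[-0.16,-1,0],"angular":[0,0,0]},{"dp":[-0.16,-1,0],"angular":[0,0,0]},{"dp":[-0.16,-1,0],"angular":[0,0,0]},{"dp":[-0.16,-1,0],"angular":[0,0,0]},{"dp":[-0.16,-1,0],"angular":[0,0,0]},{"dp":[-0.16,-1,0],"angular":[0,0,0]},{"dp":[0,0,0],"angular":[0,0,0]},{"dp":[0,0,0],"angular":[0,0,0]},{"dp":[0,0,0],"angular":[0,0,0]}]'
cat > look.py <<'E'
from h import *
import sys
st,s=wrist();print(st["tcp_pos"].round(4),np.degrees(np.arctan2(*R.from_quat(st["tool_rot"]).as_matrix()[[1,0],1])).round(2))
cv2.imwrite(f"pics/{sys.argv[1]}.png",s["image"]);W=cloud(s);x,y,z=W[...,0],W[...,1],W[...,2];np.savez(sys.argv[1]+".npz",**s)
hsv=cv2.cvtColor(s["image"],cv2.COLOR_BGR2HSV);H,S,V=[hsv[...,i].astype(int) for i in range(3)]
def rep(k,m,h):
    m=m.astype(np.uint8);n,l,t,c=cv2.connectedComponentsWithStats(m)
    if n<2:return print(k,"none")
    m=l==1+np.argmax(t[1:,4]);v,u=np.nonzero(m)
    print(k,m.sum(),np.nanmedian(z[m]).round(4),rect(plane(s,np.c_[u,v],h)),rect(W[m][:,:2]))
b=(H>100)&(H<130)&(S>150)
rep("tray",b&(abs(z-.045)<.006)&(y<-.1),.045)
o=(H>3)&(H<16)&(S>150)&(abs(y)<.12)
rep("pipe",o&(z>.072),.08)
rep("spig",(S<80)&(V>120)&(z>.01)&(z<.06)&(x<.49)&(y<-.15)&(x>.44),.03)
E
python3 look.py w2
```

```text
t: 4.95
tcp_pos: [0.6189, 0.198, 0.3683]
tool_rot: [0.679, 0.735, 0.0, 0.0]
force: [0.5, -0.4, -0.1]
finger_gap: 1.001
gripper_force: 0.0
t: 6.45
tcp_pos: [0.5615, -0.1611, 0.367]
tool_rot: [0.678, 0.735, 0.0, -0.0]
force: [0.4, 0.8, -0.7]
finger_gap: 0.998
gripper_force: 0.0
[ 0.5615 -0.1611  0.367 ] 4.58
tray 3081 0.045 (array([ 587.6, -245.7]), array([161.1, 199.6]), 87.4) (array([ 587.6, -246.2]), array([160.8, 199.9]), 87.43)
pipe 97 0.0778 (array([452.6, -17.6]), array([14.5, 34.1]), 4.68) (array([452.2, -17.3]), array([14. , 35.9]), 7.19)
spig 297 0.0268 (array([ 470.9, -237. ]), array([28.2, 29. ]), 87.47) (array([ 470.3, -239.4]), array([26. , 29.9]), 89.51)
```

View pics/w2.png

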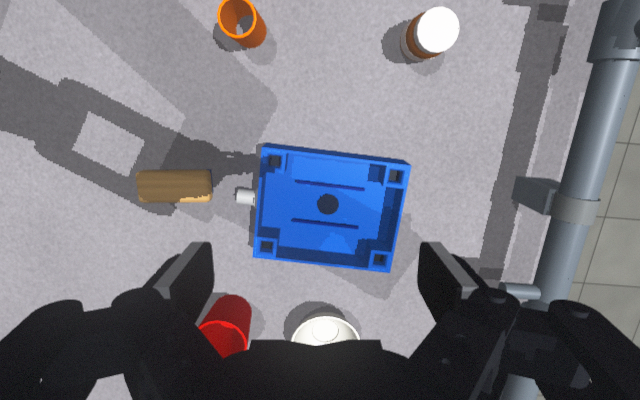

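The tray is fully visible, with corners at (262,145), (410,162), (389,272) and (253,257) and the spigot at (244,197). It measures 161 x 200 mm, centred at (587.6, -246.0) with yaw -2.6°. I go back to the box, check it again and grip.

```bash
python3 -m crank '[{"dp":[0.16,1,0],"angular":[0,0,0]},{"dp":[0.16,1,0],"angular":[0,0,0]},{"dp":[0.16,1,0],"angular":[0,0,0]},{"dp":[0.16,1,0],"angular":[0,0,0]},{"dp":[0.16,1,0],"angular":[0,0,0]},{"dp":[0.16,1,0],"angular":[0,0,0]},{"dp":[0.16,1,0],"angular":[0,0,0]},{"dp":[0.16,1,0],"angular":[0,0,0]},{"dp":[0.16,1,0],"angular":[0,0,0]},{"dp":[0.16,1,0],"angular":[0,0,0]},{"dp":[0.16,1,0],"angular":[0,0,0]},{"dp":[0.16,1,0],"angular":[0,0,0]},{"dp":[0,0,0],"angular":[0,0,0]},{"dp":[0,0,0],"angular":[0,0,0]},{"dp":[0,0,0],"angular":[0,0,0]}]' 0
cat >> look.py <<'E'
rep("handle",(z>.196)&(z<.216)&(y>0),.21)
rep("roof",(z>.16)&(z<.175)&(y>0),.168)
E
python3 look.py w3
```

```text
t: 8.0
tcp_pos: [0.6187, 0.1979, 0.3671]
tool_rot: [0.678, 0.735, -0.0, 0.0]
force: [0.1, -0.0, -0.2]
finger_gap: 1.002
gripper_force: 0.0
[0.6187 0.1979 0.3671] 4.57
tray none
pipe none
spig none
handle 2142 0.2102 (array([619., 198.]), array([ 13.7, 114.1]), 4.19) (array([619.1, 197.8]), array([ 13.8, 114.4]), 4.2)
roof 22319 0.1685 (array([637.3, 198.4]), array([147.9, 159.5]), 4.56) (array([636.7, 198.4]), array([149.2, 159.7]), 4.5)
```

```bash
python3 -m crank '[{"dp":[0,0,-0.63],"angular":[0,0,0]},{"dp":[0,0,-0.9],"angular":[0,0,0]},{"dp":[0,0,-0.9],"angular":[0,0,0]},{"dp":[0,0,-0.9],"angular":[0,0,0]},{"dp":[0,0,-0.9],"angular":[0,0,0]},{"dp":[0,0,-0.7],"angular":[0,0,0]},{"dp":[0,0,-0.5],"angular":[0,0,0]},{"dp":[0,0,0],"angular":[0,0,0]}]' 0 && python3 -m crank '[{"dp":[0,0,0],"angular":[0,0,0]},{"dp":[0,0,0],"angular":[0,0,0]},{"dp":[0,0,0],"angular":[0,0,0]},{"dp":[0,0,0],"angular":[0,0,0]},{"dp":[0,0,0],"angular":[0,0,0]},{"dp":[0,0,0],"angular":[0,0,0]},{"dp":[0,0,0],"angular":[0,0,0]},{"dp":[0,0,0.2],"angular":[0,0,0]},{"dp":[0,0,0.5],"angular":[0,0,0]},{"dp":[0,0,0.8],"angular":[0,0,0]},{"dp":[0,0,0.8],"angular":[0,0,0]},{"dp":[0,0,0.8],"angular":[0,0,0]},{"dp":[0,0,0.8],"angular":[0,0,0]},{"dp":[0,0,0.4],"angular":[0,0,0]},{"dp":[0,0,0],"angular":[0,0,0]},{"dp":[0,0,0],"angular":[0,0,0]}]' 1 90
python3 - <<'E'
from h import *
st,s=wrist();cv2.imwrite("pics/w4.png",s["image"]);W=cloud(s);z=W[...,2];np.savez("w4.npz",**s)
print(st["tcp_pos"])
m=(abs(z-st["tcp_pos"][2]+.2045-.168)<.012);v,u=np.nonzero(m)
P=W[m];A=np.c_[P[:,:2]-P[:,:2].mean(0),np.ones(len(P))];k=np.linalg.lstsq(A,P[:,2],rcond=None)[0]
print("roof",m.sum(),"slope deg",np.degrees(k[:2]).round(2),k[2],rect(P[:,:2]))
E
```

```text
t: 8.85
tcp_pos: [0.6175, 0.1966, 0.2018]
tool_rot: [0.679, 0.734, -0.002, -0.002]
force: [-0.4, -0.4, 0.1]
finger_gap: 1.0
gripper_force: 0.0
t: 10.45
tcp_pos: [0.6184, 0.1979, 0.3317]
tool_rot: [0.679, 0.735, -0.001, -0.001]
force: [-0.3, -0.4, -4.7]
finger_gap: 0.143
gripper_force: 88.0
[0.61841418 0.19791813 0.33165247]
roof 56053 slope deg [0.86 0.22] 0.29482663859430197 (array([633.4, 201.6]), array([155.7, 152.7]), 4.49)
```

```bash
python3 -m crank '[{"dp":[-0.04,-0.5,0],"angular":[0,0,-0.4]},{"dp":[-0.04,-0.85,0],"angular":[0,0,-0.4]},{"dp":[-0.04,-0.85,0],"angular":[0,0,-0.4]},{"dp":[-0.04,-0.85,0],"angular":[0,0,-0.4]},{"dp":[-0.04,-0.85,0],"angular":[0,0,-0.4]},{"dp":[-0.04,-0.85,0],"angular":[0,0,-0.4]},{"dp":[-0.04,-0.85,0],"angular":[0,0,-0.4]},{"dp":[-0.04,-0.85,0],"angular":[0,0,-0.4]},{"dp":[-0.04,-0.85,0],"angular":[0,0,-0.4]},{"dp":[-0.04,-0.85,0],"angular":[0,0,-0.4]},{"dp":[-0.05,-0.85,0],"angular":[0,0,-0.4]},{"dp":[-0.05,-0.85,0],"angular":[0,0,-0.4]},{"dp":[-0.05,-0.85,0],"angular":[0,0,-0.4]},{"dp":[-0.04,-0.85,0],"angular":[0,0,-0.4]},{"dp":[-0.04,-0.85,0],"angular":[0,0,-0.4]},{"dp":[-0.04,-0.85,0],"angular":[0,0,-0.4]},{"dp":[-0.04,-0.85,0],"angular":[0,0,-0.4]},{"dp":[-0.04,-0.71,0],"angular":[0,0,-0.3]},{"dp":[0,0,0],"angular":[0,0,0]},{"dp":[0,0,0],"angular":[0,0,0]}]' && python3 -m crank '[{"dp":[0,0,0],"angular":[0,0,0]},{"dp":[0,0,0],"angular":[0,0,0]}]'
python3 - <<'E'
from h import *
st,s=wrist();cv2.imwrite("pics/w5.png",s["image"])
print(st["tcp_pos"],np.degrees(np.arctan2(*R.from_quat(st["tool_rot"]).as_matrix()[[1,0],1])).round(2),st["ft_torque"])
from station import vision
s=vision.snapshot("scene");cv2.imwrite("pics/s5.png",cv2.resize(s["image"][100:260,180:436],(800,500)))
E
```

```text
t: 12.5
tcp_pos: [0.5958, -0.2469, 0.3323]
tool_rot: [0.723, 0.691, 0.0, -0.001]
force: [-0.8, 0.9, -5.0]
finger_gap: 0.138
gripper_force: 88.1
t: 12.7
tcp_pos: [0.5965, -0.2453, 0.3331]
tool_rot: [0.722, 0.692, 0.0, -0.0]
force: [-0.7, -0.1, -4.6]
finger_gap: 0.141
gripper_force: 88.1
[ 0.59648763 -0.2453113   0.33307746] -2.49 [ 0.02221758 -0.03845192  0.01142992]
```

View pics/w5.png

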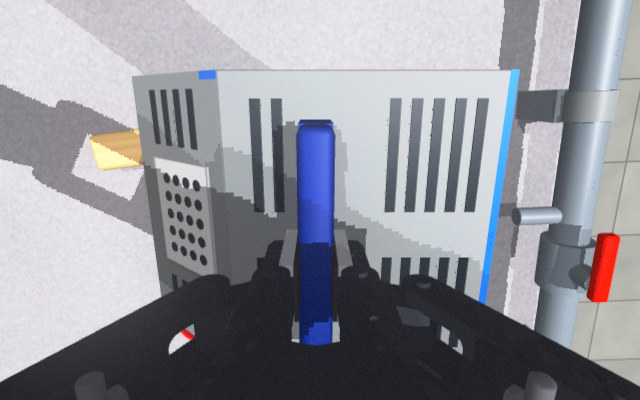

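View pics/s5.png

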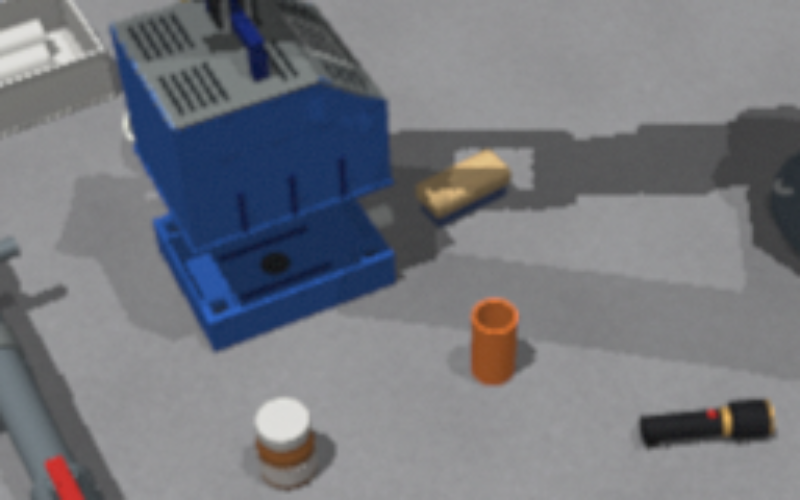

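The wrist view shows the box held square: the bar runs along u≈315, the roof edge is at v≈72 and the back edge at u≈515. In the scene view the box hovers directly over the tray and the spigot is on the flap side. Now I descend to just above contact and measure the held roof.

```bash
python3 -m crank '[{"dp":[0,0,-0.4],"angular":[0,0,0]},{"dp":[0,0,-0.5],"angular":[0,0,0]},{"dp":[0,0,-0.5],"angular":[0,0,0]},{"dp":[0,0,-0.5],"angular":[0,0,0]},{"dp":[0,0,-0.3],"angular":[0,0,0]},{"dp":[0,0,0],"angular":[0,0,0]},{"dp":[0,0,0],"angular":[0,0,0]},{"dp":[0,0,0],"angular":[0,0,0]}]' 
python3 - <<'E'
from h import *
from station import sense
st,s=wrist();W=cloud(s);np.savez("w6.npz",**s)
print(np.mean([sense()["tcp_pos"] for _ in range(5)],0))
v,u=np.indices((400,640))
# roof patch, clear of fingers
q=lambda m:W[m&np.isfinite(W[...,2])]
roof=st["tcp_pos"][2]-.037
m=(abs(W[...,2]-roof)<.01)&(v<240)&((u<290)|(u>345));P=q(m)
A=np.c_[P[:,:2]-P[:,:2].mean(0),np.ones(len(P))];k=np.linalg.lstsq(A,P[:,2],rcond=None)[0]
print("slope deg",np.degrees(k[:2]).round(2),"z",k[2].round(4))
# edges: +y edge per column, back edge per row
e=[];b=[]
for c in range(230,500,10):
    r=np.nonzero(m[:,c])[0]
    if len(r)>20:e.append(plane(s,[c,r[0]-.5],k[2])[0])
for r in range(85,230,8):
    c=np.nonzero(m[r])[0]
    if len(c)>20:b.append(plane(s,[c[-1]+.5,r],k[2])[0])
e=np.array(e);b=np.array(b)
pe=np.polyfit(e[:,0]-.5876,e[:,1],1);pb=np.polyfit(b[:,1]+.246,b[:,0],1)
print("y-edge yaw",np.degrees(np.arctan(pe[0])),"y at tray x",pe[1],"std",(e[:,1]-np.polyval(pe,e[:,0]-.5876)).std())
print("back edge yaw",-np.degrees(np.arctan(pb[0])),"x at tray y",pb[1],(b[:,0]-np.polyval(pb,b[:,1]+.246)).std())
hm=(abs(W[...,2]-roof-.042)<.006)&(abs(u-315)<30)&(v<200);vv,uu=np.nonzero(hm);print("handle",rect(plane(s,np.c_[uu,vv],roof+.042)))
E
```

```text
t: 13.6
tcp_pos: [0.5972, -0.2466, 0.2682]
tool_rot: [0.723, 0.691, 0.0, 0.001]
force: [0.2, 0.5, -5.2]
finger_gap: 0.137
gripper_force: 88.0
[ 0.5971482  -0.24660812  0.2682777 ]
slope deg [ 0.83 -0.11] z 0.2315
y-edge yaw -2.539281710285593 y at tray x -0.16718734497106072 std 6.442496064118476e-17
back edge yaw -2.5011185324277068 x at tray y 0.6900047871741971 0.00014678130855088543
handle (array([ 599.6, -203. ]), array([27. , 13.7]), 87.6)
```

```bash
python3 - <<'E'
from h import *
for f,h,t in(("w3",.168,.006),("w2",.0,.008),("w6",.2315,.01)):
    s=dict(np.load(f+".npz"));W=cloud(s);v,u=np.indices((400,640))
    m=(abs(W[...,2]-h)<t)&(v<240)&((u<290)|(u>345))
    if f!="w2": m&=(u>225)
    P=W[m]
    for i in range(3):
        A=np.c_[P[:,:2]-P[:,:2].mean(0),np.ones(len(P))];k=np.linalg.lstsq(A,P[:,2],rcond=None)[0];r=P[:,2]-A@k;P=P[abs(r)<.002]
    print(f,len(P),np.degrees(k[:2]).round(2),k[2].round(4),r.std())
    if f!="w2":
        b=[]
        for r in range(85,230,8):
            c=np.nonzero(m[r])[0]
            if len(c)>20:b.append(plane(s,[c[-1]+.5,r],k[2])[0])
        b=np.array(b);print("back edge mean",b.mean(0))
E
```

```text
w3 13534 [0.22 0.03] 0.1686 0.0007341653697123101
back edge mean [0.70988838 0.21469997]
w2 104214 [0.08 0.02] 0.0003 0.0008113078237246494
w6 38215 [ 0.02 -0.02] 0.2319 0.0006654345247285742
back edge mean [ 0.69123153 -0.21276413]
```

The robust fit says the box is level. It sits about 2 mm too far in +x, so I correct that and lower gently.

```bash
python3 -m crank '[{"dp":[-0.06,0.02,0],"angular":[0,0,0]},{"dp":[0,0,-0.1],"angular":[0,0,0]},{"dp":[0,0,-0.1],"angular":[0,0,0]},{"dp":[0,0,-0.1],"angular":[0,0,0]},{"dp":[0,0,-0.1],"angular":[0,0,0]},{"dp":[0,0,-0.1],"angular":[0,0,0]},{"dp":[0,0,-0.1],"angular":[0,0,0]},{"dp":[0,0,-0.1],"angular":[0,0,0]},{"dp":[0,0,0],"angular":[0,0,0]},{"dp":[0,0,0],"angular":[0,0,0]}]' && python3 -m crank '[{"dp":[0,0,-0.05],"angular":[0,0,0]},{"dp":[0,0,-0.05],"angular":[0,0,0]},{"dp":[0,0,-0.05],"angular":[0,0,0]},{"dp":[0,0,-0.05],"angular":[0,0,0]},{"dp":[0,0,0],"angular":[0,0,0]},{"dp":[0,0,0],"angular":[0,0,0]}]'
```

```text
t: 14.65
tcp_pos: [0.5948, -0.2457, 0.2461]
tool_rot: [0.723, 0.691, -0.0, -0.0]
force: [0.9, -0.1, -4.7]
finger_gap: 0.141
gripper_force: 88.0
t: 15.25
tcp_pos: [0.5948, -0.2457, 0.2402]
tool_rot: [0.723, 0.691, -0.0, -0.0]
force: [-0.1, 0.3, -4.4]
finger_gap: 0.144
gripper_force: 88.0
```

```bash
python3 -m crank '[{"dp":[0,0,-0.04],"angular":[0,0,0]},{"dp":[0,0,-0.04],"angular":[0,0,0]},{"dp":[0,0,-0.03],"angular":[0,0,0]},{"dp":[0,0,0],"angular":[0,0,0]},{"dp":[0,0,0],"angular":[0,0,0]}]' 1 50
```

```text
t: 15.75
tcp_pos: [0.5946, -0.2457, 0.2379]
tool_rot: [0.723, 0.691, -0.0, 0.0]
force: [-4.1, 0.9, 2.9]
finger_gap: 0.146
gripper_force: 89.1
```

```bash
python3 -m crank '[{"dp":[0,0,0],"angular":[0,0,0]},{"dp":[0,0,0],"angular":[0,0,0]},{"dp":[0,0,0],"angular":[0,0,0]},{"dp":[0,0,0],"angular":[0,0,0]},{"dp":[0,0,0],"angular":[0,0,0]},{"dp":[0,0,0.3],"angular":[0,0,0]},{"dp":[0,0,0.8],"angular":[0,0,0]},{"dp":[0,0,1],"angular":[0,0,0]},{"dp":[0,0,1],"angular":[0,0,0]},{"dp":[0,0,1],"angular":[0,0,0]},{"dp":[0,0,1],"angular":[0,0,0]},{"dp":[0,0,0],"angular":[0,0,0]},{"dp":[0,0,0],"angular":[0,0,0]}]' 0
cat > box.py <<'E'
from h import *
st,s=wrist();W=cloud(s);x,y,z=[W[...,i] for i in range(3)];print(st["tcp_pos"])
near=(abs(x-.6)<.15)&(abs(y+.25)<.13)
m=near&(abs(z-.201)<.008);P=W[m];print("roof",rect(P[:,:2]))
for i in range(3):
    A=np.c_[P[:,:2]-P[:,:2].mean(0),np.ones(len(P))];k=np.linalg.lstsq(A,P[:,2],rcond=None)[0];r=P[:,2]-A@k;P=P[abs(r)<.002]
print("slope",np.degrees(k[:2]).round(2),"z",k[2].round(4))
v,u=np.nonzero(near&(abs(z-.243)<.006));print("handle",rect(plane(s,np.c_[u,v],.243)))
# sloping front
c,sn=np.cos(np.radians(-2.6)),np.sin(np.radians(-2.6))
bx=(x-.5876)*c+(y+.246)*sn;by=-(x-.5876)*sn+(y+.246)*c
f=(abs(by)<.075)&(bx<-.042)&(bx>-.098)&(z>.12)
if f.sum()>50:
    print("front n",f.sum(),"z vs bx fit",np.polyfit(bx[f]+.068,z[f],1))
E
python3 box.py
```

```text
t: 17.05
tcp_pos: [0.5949, -0.2457, 0.3911]
tool_rot: [0.723, 0.691, 0.0, 0.001]
force: [0.6, 0.2, 0.3]
finger_gap: 1.0
gripper_force: 0.0
[ 0.59486109 -0.24568827  0.39112005]
roof (array([ 612.6, -247.6]), array([159.5, 149.8]), 87.35)
slope [0.22 0.03] z 0.2015
handle (array([ 595. , -246.2]), array([114.4,  13.8]), 87.09)
front n 17836 z vs bx fit [5.92459285 0.29282913]
```

The box is seated: roof level at z=0.2015, with the handle at (595.0, -246.2). Next is the pipe.

```bash
python3 -m crank '[{"dp":[-0.41,0.69,-0.1],"angular":[0,0,-8.18]},{"dp":[-0.41,0.69,-0.1],"angular":[0,0,-8.18]},{"dp":[-0.41,0.69,-0.1],"angular":[0,0,-8.18]},{"dp":[-0.41,0.69,-0.1],"angular":[0,0,-8.18]},{"dp":[-0.41,0.69,-0.2],"angular":[0,0,-8.18]},{"dp":[-0.41,0.69,-0.4],"angular":[0,0,-8.18]},{"dp":[-0.41,0.69,-0.4],"angular":[0,0,-8.18]},{"dp":[-0.41,0.69,-0.4],"angular":[0,0,-8.18]},{"dp":[-0.41,0.69,-0.4],"angular":[0,0,-8.18]},{"dp":[-0.41,0.69,-0.4],"angular":[0,0,-8.18]},{"dp":[-0.41,0.69,-0.4],"angular":[0,0,-8.18]},{"dp":[0,0,0],"angular":[0,0,0]},{"dp":[0,0,0],"angular":[0,0,0]}]' 0
python3 - <<'E'
from h import *
st,s=wrist();cv2.imwrite("pics/w7.png",s["image"]);W=cloud(s);z=W[...,2]
print(st["tcp_pos"],np.degrees(np.arctan2(*R.from_quat(st["tool_rot"]).as_matrix()[[1,0],1])).round(2))
hsv=cv2.cvtColor(s["image"],cv2.COLOR_BGR2HSV);H,S,V=[hsv[...,i].astype(int) for i in range(3)]
o=(H>3)&(H<17)&(S>140)&(abs(W[...,0]-.46)<.07)&(abs(W[...,1]+.017)<.07)
m=o&(z>.074);v,u=np.nonzero(m)
c=cv2.minEnclosingCircle((plane(s,np.c_[u,v],.08)*1000).astype(np.float32));print(m.sum(),c,rect(plane(s,np.c_[u,v],.08)),u.mean(),v.mean(),np.nanmax(z[o]))
E
```

```text
t: 18.4
tcp_pos: [0.459, -0.0178, 0.2991]
tool_rot: [1.0, -0.021, -0.001, -0.0]
force: [1.5, -0.7, 0.1]
finger_gap: 1.006
gripper_force: 0.0
[ 0.45901929 -0.01778778  0.29909807] -92.36
341 ((334.70477294921875, -76.46893310546875), 164.51902770996094) (array([334.4, -75.7]), array([329. ,  42.6]), 24.7) 314.0469208211144 160.40762463343108 0.37469157107227535
```

View pics/w7.png

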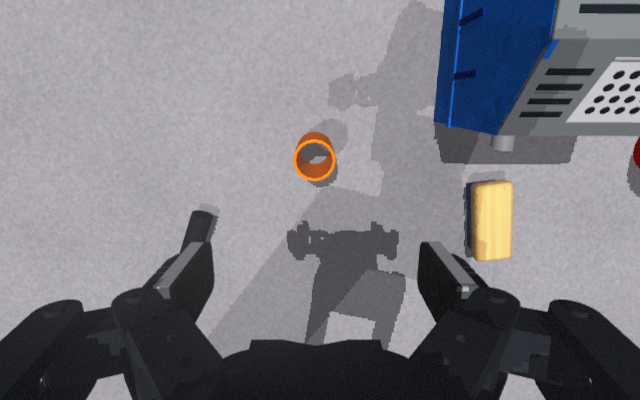

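The pipe's rim ring is centred at about (315,159) and the torch tip shows at (200,225). A stray pixel spoiled the fit, so I restrict it to the ring.

```bash
python3 - <<'E'
from h import *
st,s=wrist();W=cloud(s);z=W[...,2]
hsv=cv2.cvtColor(s["image"],cv2.COLOR_BGR2HSV);H,S,V=[hsv[...,i].astype(int) for i in range(3)]
v,u=np.indices(z.shape)
m=(H>3)&(H<17)&(S>140)&(abs(z-.08)<.006)&(abs(u-315)<40)&(abs(v-159)<40);q=plane(s,np.c_[u[m],v[m]],.08)
print(st["tcp_pos"],m.sum(),cv2.minEnclosingCircle((q*1000).astype(np.float32)),rect(q))
E
```

```text
[ 0.45991828 -0.01841175  0.29968441] 334 ((464.1878662109375, -16.41613006591797), 22.06508445739746) (array([464.4, -16.4]), array([42.1, 43.5]), 87.57)
```

```bash
python3 -m crank '[{"dp":[0.16,0.06,-0.5],"angular":[0,0,0]},{"dp":[0,0,-1],"angular":[0,0,0]},{"dp":[0,0,-1],"angular":[0,0,0]},{"dp":[0,0,-1],"angular":[0,0,0]},{"dp":[0,0,-1],"angular":[0,0,0]},{"dp":[0,0,-1],"angular":[0,0,0]},{"dp":[0,0,-1],"angular":[0,0,0]},{"dp":[0,0,-0.7],"angular":[0,0,0]},{"dp":[0,0,-0.35],"angular":[0,0,0]},{"dp":[0,0,0],"angular":[0,0,0]},{"dp":[0,0,0],"angular":[0,0,0]}]' 0 && python3 -m crank '[{"dp":[0,0,0],"angular":[0,0,0]},{"dp":[0,0,0],"angular":[0,0,0]},{"dp":[0,0,0],"angular":[0,0,0]},{"dp":[0,0,0],"angular":[0,0,0]},{"dp":[0,0,0],"angular":[0,0,0]},{"dp":[0,0,0],"angular":[0,0,0]}]' 1 40
```

```text
t: 19.6
tcp_pos: [0.4652, -0.0167, 0.0738]
tool_rot: [1.0, -0.022, 0.001, 0.0]
force: [0.4, -0.4, 0.6]
finger_gap: 0.999
gripper_force: 0.0
t: 20.2
tcp_pos: [0.4648, -0.0163, 0.0744]
tool_rot: [1.0, -0.022, 0.001, 0.0]
force: [-1.4, 0.5, 6.5]
finger_gap: 0.49
gripper_force: 39.9
```

```bash
python3 -m crank '[{"dp":[0,0,0.5],"angular":[0,0,0]},{"dp":[0,0,0.9],"angular":[0,0,0]},{"dp":[0,0,0.9],"angular":[0,0,0]},{"dp":[0,0,0.9],"angular":[0,0,0]},{"dp":[0,0,0.9],"angular":[0,0,0]},{"dp":[0,0,0.9],"angular":[0,0,0]},{"dp":[0,0,0.9],"angular":[0,0,0]},{"dp":[0,0,0.9],"angular":[0,0,0]},{"dp":[0,0,0.2],"angular":[0,0,0]}]' && python3 -m crank '[{"dp":[-0.02,-0.5,0],"angular":[-0.17,-3.8,0]},{"dp":[-0.02,-0.7,0],"angular":[-0.17,-3.8,0]},{"dp":[-0.02,-0.7,0],"angular":[-0.17,-3.8,0]},{"dp":[-0.02,-0.8,0],"angular":[-0.17,-3.8,0]},{"dp":[-0.02,-0.8,0],"angular":[-0.17,-3.8,0]},{"dp":[-0.02,-0.8,0],"angular":[-0.17,-3.8,0]},{"dp":[-0.02,-0.8,0],"angular":[-0.17,-3.8,0]},{"dp":[-0.02,-0.8,0],"angular":[-0.17,-3.8,0]},{"dp":[-0.02,-0.8,0],"angular":[-0.17,-3.8,0]},{"dp":[-0.02,-0.76,0],"angular":[-0.17,-3.8,0]},{"dp":[0,0,0],"angular":[0,0,0]},{"dp":[0,0,0],"angular":[0,0,0]},{"dp":[0,0,0],"angular":[0,0,0]}]'
cat > aim.py <<'E'
from h import *
import sys
st,s=wrist();W=cloud(s);np.savez(sys.argv[1]+".npz",**s);cv2.imwrite(f"pics/{sys.argv[1]}.png",s["image"])
Rm=R.from_quat(st["tool_rot"]).as_matrix();B=R.from_euler("z",-2.6,degrees=True).as_matrix()
F=np.array([.5193,-.2428,.176]);p=B.T@(st["tcp_pos"]-F);d=B.T@Rm[:,2];a=np.array([.616,0,-.788]);up=np.array([.788,0,.616])
print("tcp",st["tcp_pos"].round(4),"axis(box)",d.round(3),"tool y(box)",(B.T@Rm[:,1]).round(3))
print("along",(p@a*1e3).round(1),"lateral y",(p[1]*1e3).round(1),"up-slope",(p@up*1e3).round(1),"force",st["force"].round(1))
w=B@a/.03*.01;print("10mm along axis in units",w.round(3),"10mm upslope",(B@up/3).round(3))
E
python3 aim.py w8
```

```text
t: 21.1
tcp_pos: [0.4656, -0.0164, 0.2864]
tool_rot: [1.0, -0.022, 0.003, 0.001]
force: [0.5, 0.7, -0.8]
finger_gap: 0.492
gripper_force: 41.1
t: 22.4
tcp_pos: [0.4581, -0.2386, 0.283]
tool_rot: [0.945, -0.021, 0.325, 0.007]
force: [-0.2, 0.3, -0.9]
finger_gap: 0.491
gripper_force: 41.1
tcp [ 0.4581 -0.2386  0.283 ] axis(box) [ 0.615  0.002 -0.789] tool y(box) [ 0.002 -1.    -0.001]
along -122.1 lateral y 1.4 up-slope 17.6 force [-0.2  0.3 -0.9]
10mm along axis in units [ 0.205 -0.009 -0.263] 10mm upslope [ 0.262 -0.012  0.205]
```

View pics/w8.png

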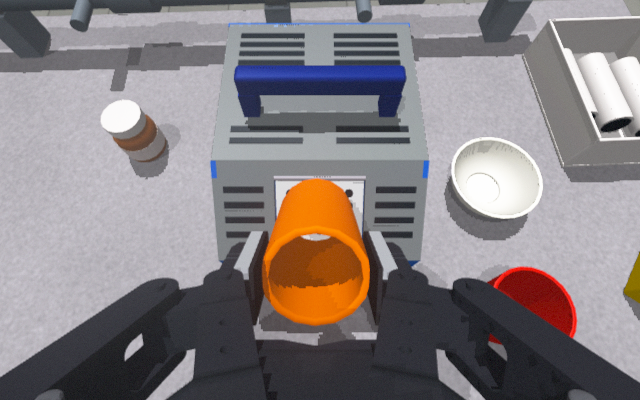

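The pipe is held squarely. The flap plate spans u≈275–366 with its top edge at v≈178, and the pipe axis is at u≈317. I slide down-slope 18.5 mm, then approach along the axis.

```bash
python3 -m crank '[{"dp":[-0.24,-0.02,-0.19],"angular":[0,0,0]},{"dp":[-0.24,0,-0.19],"angular":[0,0,0]},{"dp":[0.205,-0.01,-0.263],"angular":[0,0,0]},{"dp":[0.205,-0.01,-0.263],"angular":[0,0,0]},{"dp":[0.205,-0.01,-0.263],"angular":[0,0,0]},{"dp":[0.1,0,-0.13],"angular":[0,0,0]},{"dp":[0,0,0],"angular":[0,0,0]},{"dp":[0,0,0],"angular":[0,0,0]},{"dp":[0,0,0],"angular":[0,0,0]}]'; python3 aim.py w9
```

```text
t: 23.35
tcp_pos: [0.4654, -0.2414, 0.2446]
tool_rot: [0.945, -0.021, 0.326, 0.007]
force: [-0.7, -0.0, -0.5]
finger_gap: 0.489
gripper_force: 41.1
tcp [ 0.4654 -0.2414  0.2446] axis(box) [ 0.616  0.    -0.787] tool y(box) [ 0.001 -1.     0.001]
along -87.3 lateral y -1.1 up-slope -0.2 force [-0.7 -0.  -0.5]
10mm along axis in units [ 0.205 -0.009 -0.263] 10mm upslope [ 0.262 -0.012  0.205]
```

View pics/w9.png

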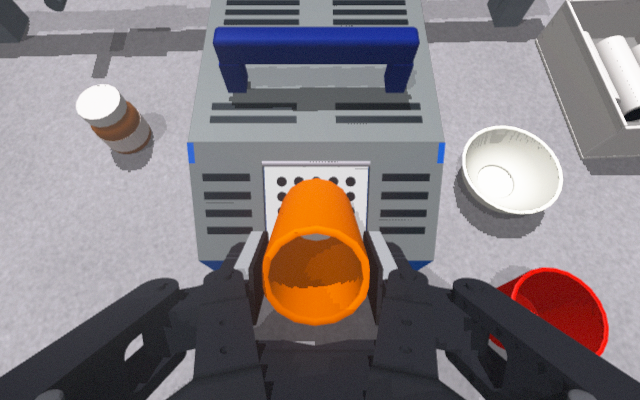

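The pipe at u≈317 is centred on the flap (u 263–369), whose top edge is at v≈163. A quick check of the slope coordinates before entering.

```bash
python3 - <<'E'
from h import *
s=dict(np.load("w9.npz"));W=cloud(s)
B=R.from_euler("z",-2.6,degrees=True).as_matrix();F=np.array([.5193,-.2428,.176])
Q=(W-F)@B;n=np.array([-.616,0,.788]);up=np.array([.788,0,.616])
for v in(135,145,155,160,165,170,185): 
    q=np.nanmedian(Q[v,275:285],0);q2=np.nanmedian(Q[v,352:362],0);print(v,"up",np.round([q@up*1e3,q2@up*1e3],1),"n",np.round([q@n*1e3,q2@n*1e3],1),s["image"][v,280])
L=[np.nanmedian(Q[v,u]) for v,u in()];print("y left/right",Q[190,264,1]*1e3,Q[190,369,1]*1e3)
E
```

```text
135 up [44.1 44.1] n [-1.5 -1.9] [172 168 164]
145 up [38.2 38.3] n [1.3 1.6] [135 133 130]
155 up [31.9 32. ] n [1.1 1.1] [135 134 132]
160 up [28.8 28.8] n [1.1 1.1] [151 148 147]
165 up [25.7 25.7] n [1.5 1.3] [124 119 123]
170 up [22.3 22.4] n [0.5 0.8] [221 221 221]
185 up [12.4 12.5] n [0.3 0.5] [57 58 63]
y left/right 53.212435786710934 -35.128417036181474
```

```bash
python3 -m crank '[{"dp":[-0.04,0.03,-0.03],"angular":[0,0,0]},{"dp":[0.123,-0.005,-0.158],"angular":[0,0,0]},{"dp":[0.123,-0.005,-0.158],"angular":[0,0,0]},{"dp":[0.123,-0.005,-0.158],"angular":[0,0,0]},{"dp":[0.123,-0.005,-0.158],"angular":[0,0,0]},{"dp":[0.123,-0.005,-0.158],"angular":[0,0,0]},{"dp":[0,0,0],"angular":[0,0,0]}]'; python3 aim.py w10;  python3 -m crank '[{"dp":[0.123,-0.005,-0.158],"angular":[0,0,0]},{"dp":[0.123,-0.005,-0.158],"angular":[0,0,0]},{"dp":[0.123,-0.005,-0.158],"angular":[0,0,0]},{"dp":[0,0,0],"angular":[0,0,0]}]'; python3 aim.py w11
```

```text
t: 24.1
tcp_pos: [0.4827, -0.241, 0.2188]
tool_rot: [0.945, -0.021, 0.325, 0.007]
force: [-0.8, 0.4, -1.0]
finger_gap: 0.491
gripper_force: 41.1
tcp [ 0.4827 -0.241   0.2188] axis(box) [ 0.615  0.002 -0.788] tool y(box) [ 0.002 -1.    -0.001]
along -56.3 lateral y 0.1 up-slope -2.5 force [-0.8  0.4 -1. ]
10mm along axis in units [ 0.205 -0.009 -0.263] 10mm upslope [ 0.262 -0.012  0.205]
t: 24.55
tcp_pos: [0.4939, -0.2417, 0.2049]
tool_rot: [0.945, -0.021, 0.326, 0.007]
force: [-0.0, -1.0, -0.6]
finger_gap: 0.493
gripper_force: 41.1
tcp [ 0.4939 -0.2417  0.2049] axis(box) [ 0.616  0.001 -0.788] tool y(box) [ 0.001 -1.    -0.   ]
along -38.4 lateral y -0.1 up-slope -2.2 force [-0.  -1.  -0.6]
10mm along axis in units [ 0.205 -0.009 -0.263] 10mm upslope [ 0.262 -0.012  0.205]
```

```bash
python3 -m crank '[{"dp":[0.123,-0.005,-0.158],"angular":[0,0,0]},{"dp":[0.123,-0.005,-0.158],"angular":[0,0,0]},{"dp":[0.062,0,-0.079],"angular":[0,0,0]},{"dp":[0,0,0],"angular":[0,0,0]},{"dp":[0,0,0],"angular":[0,0,0]}]'; python3 aim.py w12;  python3 -m crank '[{"dp":[0,0,0],"angular":[0,0,0]},{"dp":[0,0,0],"angular":[0,0,0]},{"dp":[0,0,0],"angular":[0,0,0]},{"dp":[0,0,0],"angular":[0,0,0]},{"dp":[0,0,0],"angular":[0,0,0]}]' 0; python3 aim.py w13
```

```text
t: 25.1
tcp_pos: [0.5029, -0.242, 0.1936]
tool_rot: [0.945, -0.021, 0.326, 0.007]
force: [-0.5, -0.4, -1.1]
finger_gap: 0.49
gripper_force: 41.1
tcp [ 0.5029 -0.242   0.1936] axis(box) [ 0.616  0.001 -0.788] tool y(box) [ 0.001 -1.     0.   ]
along -24.0 lateral y 0.1 up-slope -2.1 force [-0.5 -0.4 -1.1]
10mm along axis in units [ 0.205 -0.009 -0.263] 10mm upslope [ 0.262 -0.012  0.205]
t: 25.65
tcp_pos: [0.5029, -0.2421, 0.1939]
tool_rot: [0.945, -0.021, 0.326, 0.007]
force: [0.6, 0.2, -0.6]
finger_gap: 1.003
gripper_force: 0.0
tcp [ 0.5029 -0.2421  0.1939] axis(box) [ 0.616  0.    -0.787] tool y(box) [ 0.001 -1.     0.   ]
along -24.2 lateral y -0.0 up-slope -1.9 force [ 0.6  0.2 -0.6]
10mm along axis in units [ 0.205 -0.009 -0.263] 10mm upslope [ 0.262 -0.012  0.205]
```

View pics/w13.png

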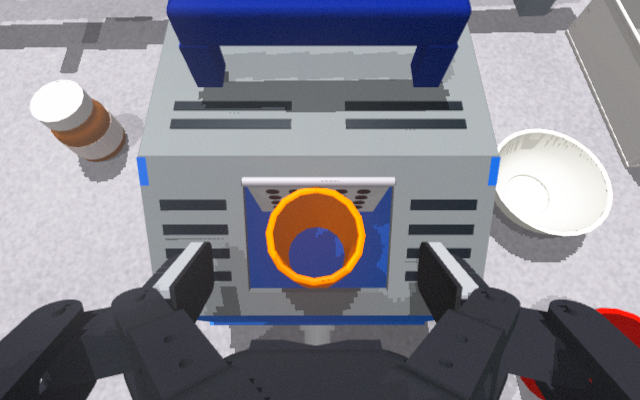

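The flap is open and the pipe rests in the opening, with its rear ring centred at (316,237). I back off and set the fingers about 30 mm apart so that both tips bear on the rim within the 68 mm opening. Then I measure how deep the rim sits.

```bash
python3 -m crank '[{"dp":[-0.41,0.018,0.526],"angular":[0,0,0]},{"dp":[-0.41,0.018,0.526],"angular":[0,0,0]},{"dp":[0,0,0],"angular":[0,0,0]},{"dp":[0,0,0],"angular":[0,0,0]}]' 0 && python3 -m crank '[{"dp":[0,0,0],"angular":[0,0,0]},{"dp":[0,0,0],"angular":[0,0,0]},{"dp":[0,0,0],"angular":[0,0,0]},{"dp":[0,0,0],"angular":[0,0,0]},{"dp":[0,0,0],"angular":[0,0,0]}]' 0.647 40; python3 aim.py w14; cat > ring.py <<'E'
from h import *
import sys
s=dict(np.load(sys.argv[1]+".npz"));W=cloud(s);hsv=cv2.cvtColor(s["image"],cv2.COLOR_BGR2HSV);H,S,V=[hsv[...,i].astype(int) for i in range(3)]
B=R.from_euler("z",-2.6,degrees=True).as_matrix();F=np.array([.5193,-.2428,.176])
Q=(W-F)@B*1e3;a=np.array([.616,0,-.788]);up=np.array([.788,0,.616])
m=(H>3)&(H<17)&(S>140)&(np.linalg.norm(Q,axis=-1)<90);q=Q[m];al=q@a
if m.sum()<20: print("no orange",m.sum())
else:
    k=al<np.percentile(al,1)+6;print(m.sum(),"along pct",np.percentile(al,[1,5,25,50,99]).round(1),"rim y",q[k,1].min().round(1),q[k,1].max().round(1),"up",(q[k]@up).min().round(1),(q[k]@up).max().round(1))
    r=Q[m][k];o=r@up;print("rim along at low/high up",np.median(al[k][o<o.min()+5]).round(1),np.median(al[k][o>o.max()-5]).round(1))
E
python3 ring.py w14
```

```text
t: 26.1
tcp_pos: [0.4784, -0.2413, 0.2256]
tool_rot: [0.945, -0.021, 0.326, 0.008]
force: [0.8, -0.5, -0.1]
finger_gap: 1.004
gripper_force: 0.0
t: 26.6
tcp_pos: [0.4783, -0.2409, 0.2251]
tool_rot: [0.945, -0.021, 0.326, 0.007]
force: [0.6, 0.3, 0.8]
finger_gap: 0.353
gripper_force: 0.0
tcp [ 0.4783 -0.2409  0.2251] axis(box) [ 0.616  0.001 -0.788] tool y(box) [ 0.001 -1.    -0.   ]
along -63.9 lateral y 0.0 up-slope -2.1 force [0.6 0.3 0.8]
10mm along axis in units [ 0.205 -0.009 -0.263] 10mm upslope [ 0.262 -0.012  0.205]
3133 along pct [-21.6 -17.5  -0.4  12.5  61.5] rim y -19.4 18.4 up -14.7 1.2
rim along at low/high up -18.9 -17.1
```

```bash
python3 ring.py w13; python3 - <<'E'
from h import *
for f in("w13","w14"):
    s=dict(np.load(f+".npz"));W=cloud(s);hsv=cv2.cvtColor(s["image"],cv2.COLOR_BGR2HSV);H,S,V=[hsv[...,i].astype(int) for i in range(3)]
    B=R.from_euler("z",-2.6,degrees=True).as_matrix();F=np.array([.5193,-.2428,.176]);Q=(W-F)@B*1e3
    m=((H>3)&(H<17)&(S>140)&(np.linalg.norm(Q,axis=-1)<90)).astype(np.uint8)
    c=max(cv2.findContours(m,cv2.RETR_EXTERNAL,cv2.CHAIN_APPROX_NONE)[0],key=cv2.contourArea);print(f,cv2.boundingRect(c))
    a=np.array([.616,0,-.788]);up=np.array([.788,0,.616])
    bright=(m>0)&(V>225);q=Q[bright];o=q@up
    A=np.c_[q[:,1],o,np.ones(len(q))];k=np.linalg.lstsq(A,q@a,rcond=None)[0];print(len(q),"rim plane",k.round(2),"centre y",q[:,1].mean().round(1),"up",o.mean().round(1),o.min().round(1),o.max().round(1))
E
```

```text
3756 along pct [-21.8 -17.5   0.5  13.9  61.1] rim y -19.7 19.2 up -14.6 1.4
rim along at low/high up -21.5 -17.0
w13 (273, 193, 86, 86)
324 rim plane [  0.02   0.64 -15.85] centre y -0.6 up 4.9 -11.5 25.6
w14 (282, 173, 68, 66)
240 rim plane [  0.02   0.63 -15.91] centre y -0.5 up 7.0 -11.0 25.9
```

The pipe has tipped toward vertical. Its lower rim sticks out 20 mm, and its upper rim is about level with the opening. I push gently along the axis on both sides of the rim and check the force.

```bash
python3 -m crank '[{"dp":[0.052,0,0.041],"angular":[0,0,0]},{"dp":[0.205,-0.009,-0.263],"angular":[0,0,0]},{"dp":[0.205,-0.009,-0.263],"angular":[0,0,0]},{"dp":[0.123,-0.005,-0.158],"angular":[0,0,0]},{"dp":[0.062,-0.003,-0.079],"angular":[0,0,0]},{"dp":[0.062,-0.003,-0.079],"angular":[0,0,0]},{"dp":[0.062,-0.003,-0.079],"angular":[0,0,0]},{"dp":[0.062,-0.003,-0.079],"angular":[0,0,0]},{"dp":[0,0,0],"angular":[0,0,0]}]' ; python3 aim.py w15; python3 ring.py w15
```

```text
t: 27.55
tcp_pos: [0.5034, -0.242, 0.1964]
tool_rot: [0.945, -0.021, 0.326, 0.007]
force: [-0.5, 0.4, -0.3]
finger_gap: 0.355
gripper_force: 0.0
tcp [ 0.5034 -0.242   0.1964] axis(box) [ 0.616  0.001 -0.788] tool y(box) [ 0.001 -1.     0.   ]
along -25.9 lateral y 0.0 up-slope 0.0 force [-0.5  0.4 -0.3]
10mm along axis in units [ 0.205 -0.009 -0.263] 10mm upslope [ 0.262 -0.012  0.205]
3072 along pct [-13.3 -10.5   8.2  22.8  70.1] rim y -15.9 15.5 up -19.6 11.6
rim along at low/high up -13.3 -13.0
```

```bash
python3 -m crank '[{"dp":[0.062,-0.003,-0.079],"angular":[0,0,0]},{"dp":[0.062,-0.003,-0.079],"angular":[0,0,0]},{"dp":[0.062,-0.003,-0.079],"angular":[0,0,0]},{"dp":[0.062,-0.003,-0.079],"angular":[0,0,0]},{"dp":[0.062,-0.003,-0.079],"angular":[0,0,0]},{"dp":[0,0,0],"angular":[0,0,0]}]' ; python3 aim.py w16; python3 ring.py w16
```

```text
t: 28.2
tcp_pos: [0.5127, -0.2424, 0.1843]
tool_rot: [0.945, -0.021, 0.326, 0.007]
force: [-0.7, -0.3, -0.1]
finger_gap: 0.354
gripper_force: 0.0
tcp [ 0.5127 -0.2424  0.1843] axis(box) [ 0.616  0.001 -0.788] tool y(box) [ 0.001 -1.    -0.   ]
along -10.6 lateral y 0.1 up-slope -0.1 force [-0.7 -0.3 -0.1]
10mm along axis in units [ 0.205 -0.009 -0.263] 10mm upslope [ 0.262 -0.012  0.205]
2994 along pct [-2.6  0.1 18.1 31.6 80. ] rim y -15.8 16.5 up -27.2 10.9
rim along at low/high up -2.3 3.2
```

```bash
python3 -m crank '[{"dp":[0.062,-0.003,-0.079],"angular":[0,0,0]},{"dp":[0.062,-0.003,-0.079],"angular":[0,0,0]},{"dp":[0.062,-0.003,-0.079],"angular":[0,0,0]},{"dp":[0.062,-0.003,-0.079],"angular":[0,0,0]},{"dp":[0.062,-0.003,-0.079],"angular":[0,0,0]},{"dp":[0,0,0],"angular":[0,0,0]}]' ; python3 aim.py w17; python3 ring.py w17
```

```text
t: 28.85
tcp_pos: [0.5219, -0.2428, 0.1724]
tool_rot: [0.945, -0.021, 0.326, 0.007]
force: [-1.3, 0.5, -0.7]
finger_gap: 0.352
gripper_force: 0.2
tcp [ 0.5219 -0.2428  0.1724] axis(box) [ 0.616  0.001 -0.788] tool y(box) [ 0.001 -1.    -0.   ]
along 4.4 lateral y 0.1 up-slope -0.1 force [-1.3  0.5 -0.7]
10mm along axis in units [ 0.205 -0.009 -0.263] 10mm upslope [ 0.262 -0.012  0.205]
2055 along pct [ 8.3 26.6 37.8 43.8 74.8] rim y -14.9 15.5 up -10.7 -8.9
rim along at low/high up -0.2 -0.2
```

```bash
python3 -m crank '[{"dp":[0.062,-0.003,-0.079],"angular":[0,0,0]},{"dp":[0.062,-0.003,-0.079],"angular":[0,0,0]},{"dp":[0.062,-0.003,-0.079],"angular":[0,0,0]},{"dp":[0,0,0],"angular":[0,0,0]}]' ; python3 aim.py w18; python3 ring.py w18
```

```text
t: 29.3
tcp_pos: [0.5276, -0.2432, 0.1654]
tool_rot: [0.945, -0.021, 0.326, 0.007]
force: [-0.7, -0.6, -0.9]
finger_gap: 0.354
gripper_force: 0.2
tcp [ 0.5276 -0.2432  0.1654] axis(box) [ 0.616  0.001 -0.788] tool y(box) [ 0.001 -1.     0.   ]
along 13.5 lateral y -0.0 up-slope -0.0 force [-0.7 -0.6 -0.9]
10mm along axis in units [ 0.205 -0.009 -0.263] 10mm upslope [ 0.262 -0.012  0.205]
2386 along pct [-42.2  26.3  38.4  45.3  75.9] rim y -8.9 7.7 up 9.8 11.4
rim along at low/high up -42.8 -42.8
```

The pipe stopped following the fingers, so it has dropped in. I withdraw and look.

```bash
python3 -m crank '[{"dp":[-0.205,0.009,0.263],"angular":[0,0,0]},{"dp":[-0.205,0.009,0.263],"angular":[0,0,0]},{"dp":[-0.205,0.009,0.263],"angular":[0,0,0]},{"dp":[-0.205,0.009,0.263],"angular":[0,0,0]},{"dp":[-0.41,0.018,0.526],"angular":[0,0,0]},{"dp":[-0.41,0.018,0.526],"angular":[0,0,0]},{"dp":[-0.41,0.018,0.526],"angular":[0,0,0]},{"dp":[-0.41,0.018,0.526],"angular":[0,0,0]},{"dp":[0,0,0],"angular":[0,0,0]},{"dp":[0,0,0],"angular":[0,0,0]},{"dp":[0,0,0],"angular":[0,0,0]}]' ; python3 aim.py w19; python3 ring.py w19; python3 box.py; python3 -c "
import numpy as np
from h import *
s=dict(np.load('w19.npz'));W=cloud(s);B=R.from_euler('z',-2.6,degrees=True).as_matrix();Q=(W-np.array([.5193,-.2428,.176]))@B*1e3
n=Q@np.array([-.616,0,.788]);up=Q@np.array([.788,0,.616]);m=(abs(Q[...,1])<30)&(abs(up)<22)&(n<15)
print('flap plane height',m.sum(),np.nanpercentile(n[m],[2,25,50,75]))"
```

```text
t: 30.45
tcp_pos: [0.4539, -0.2398, 0.2599]
tool_rot: [0.945, -0.021, 0.326, 0.007]
force: [-0.6, -0.2, -0.6]
finger_gap: 0.356
gripper_force: 0.0
tcp [ 0.4539 -0.2398  0.2599] axis(box) [ 0.616  0.001 -0.788] tool y(box) [ 0.001 -1.    -0.   ]
along -106.4 lateral y -0.0 up-slope 0.1 force [-0.6 -0.2 -0.6]
10mm along axis in units [ 0.205 -0.009 -0.263] 10mm upslope [ 0.262 -0.012  0.205]
no orange 0
[ 0.45386821 -0.23972295  0.2596766 ]
roof (array([ 609.6, -247.7]), array([160.5, 147.4]), 87.55)
slope [0.36 0.02] z 0.2018
handle (array([ 525.4, -243.9]), array([114.4, 150. ]), 87.38)
front n 19925 z vs bx fit [0.78498855 0.17757632]
flap plane height 5087 [-0.95057219 -0.09380136  0.34292417  0.79398067]
```

View pics/w19.png

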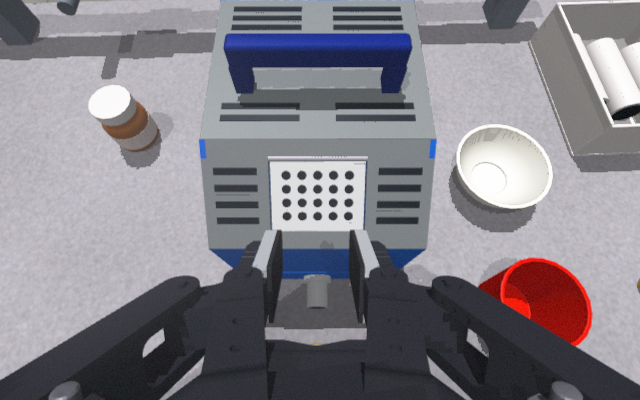

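The flap (u 269–367, v 158–232) lies flush within 1 mm, no orange shows, and the box sits level and seated with the spigot under the flap at (317,290). Nothing touches it, so I hand in.

```bash
python3 -c "
from station import order
print(order.sign_off())"
```

```text
the job is handed in; nothing more can be done
None
```

The crab box sits flush in the drain tray with its flap over the spigot, the orange pipe is inside with the flap shut behind it, and the job is handed in at about 30.5 s; the verdict was not shown to me.

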